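# Load a watch movement into the timing tester and close its arm

## Task

Put the yellow holder that has the watch dial in it (not the empty yellow one, nor the blue one) into the square well of the grey timing tester, so that it sits flat on the bottom of the well. Then swing the tester's arm by its red knob all the way shut across the holder, and let go.

Things in the scene. Friction and masses are not known exactly. Their poses are not given: they have to be found in the camera images.
- holder: Block to load: yellow plastic, 38 x 38 mm, 34 mm high, about 70 g, a round white watch dial (steel rim, black hands) flat on top. Origin: centre of its underside; z up, x and y normal to its sides. Starts upright on the table; any quarter turn will do. Two blocks of the same size stand 85 mm or more away (centres): a yellow one with a round black recess on top, a blue one with a dial.
- well (a point): Centre of the bottom of the tester's square well (black frame, pale bottom), 52 x 52 mm, 10 mm deep, open at the top. The tester is a fixed flat grey box, deck 40 mm above the table, well bottom 30 mm; a seated holder stands 24 mm out of it. z up, x and y along the tester's sides; its deck reaches 60 mm to -x, 145 mm to +x (dark flat screen), 92 mm to each side. Arm pivot axis at x = 0, y = -65 mm.
- swing_arm (a joint): Angle (rad) of the aluminium arm, level, turning on its upright pivot; stays where left; 0.5 N at the knob moves it. 0 = shut, at its stop, across the middle of the well along the well's +y. At angle q it points from the pivot along (sin q, cos q) in the well's x, y. Starts 1.4 to 1.9, clear of the well. 14 mm wide, 68 to 76 mm above the table; passes 2 to 4 mm above a seated holder.
- knob (a point): Middle of the red knob at the arm's end: an upright round pin, 18 mm across, from the arm's top (76 mm above the table) up to 110 mm; this point is 93 mm above the table and 125 mm from the pivot axis. It moves with the arm; when shut it is at x = 0, y = +60 mm in the well's axes. Under it the arm ends in a disc 24 mm across.

How it is judged:
On the way, in this order (a step that is already met when the one before it is completed fails the run):
1. the yellow holder with the dial sits flat on the bottom of the well (horizontal distance between holder and well below 0.012 m and z of holder in the frame of well between -0.005 and 0.004 m and angle between holder's own z axis and vertical below 0.12 rad), for 0.2 s.
2. the arm is swung shut over it (all of step 1 and value of joint swing_arm below 0.15 rad), for 0.2 s.
At the end, for the whole second after the job is handed in: The yellow holder with the dial rests in the well: centre within 12 mm of the well's centre, underside within 4 mm of the well's bottom, upright within 0.12 rad; the arm is shut (below 0.15 rad), and the holder is at rest (all of step 2 and linear speed of holder below 0.02 m/s); the robot touches nothing.
It also fails if it takes over 51 s, if anything falls off the work surface, if the arm or the gripper's body presses on something with over 40 N, if the wrist force passes 120 N, or if a joint passes its speed limit or range.

## Robot

A 6-joint arm with a two-finger parallel gripper is mounted at the origin on the work surface. World frame = base frame: x ahead of the robot, y to its left, z up, the work surface at z = 0. Lengths are in m, angles in rad, forces in N, time in s.
With the tool pointing down it reaches from about 0.375 to 0.975 m from the base axis. Payload 3.8 kg.
Tool frame: the origin (TCP) lies at the very end of the fingers, on their centre line; the grasp point (between the pads) lies robot.hold_point_z behind it (robot.hold_point_z is the distance from the TCP to the grasp point, in m); z points along the fingers, y is the direction in which the jaws open and shut (so a half turn about z gives the same grasp; the last joint's range is limited). The gripper opens to 88 mm and grips with 3 to 60 N. Pads are 18 mm wide; open, the fingers measure 123 mm over their backs; the gripper's body (75 mm by 187 mm) begins 45 mm behind the grasp point.
Start: joints at [-1.329, 0.264, 1.604, -0, 1.274, -0.037], TCP at [0.186, -0.649, 0.239] pointing down, gripper open.
Joint ranges: [-2.63, 2.63], [-0.94, 2.18], [0.31, 2.57], [-1.31, 4.45], [0, 2.66], [-2.55, 2.55]. Speed limits (rad/s): [2.57, 2.57, 3.14, 3.14, 3.14, 3.14].

## Interface

Orientations are given as a 3x3 rotation matrix whose columns are the frame's x, y, z axes.
In Python, from plant import robot, open_jaws, close, solver, viewer gives the robot as it stands. Calls block until the motion is done:
- robot.movep(position, orientation): joint-space move of the TCP to a pose.
- robot.move_straight(position, vel=0.15, rot=None): straight line of the TCP; rot=None keeps the orientation; vel is the mean speed in m/s.
- robot.goto_joints(angles): joint-space move.
- open_jaws() and close(grasp_force=None): open the fingers fully, or close them until they stop; grasp_force is the grip in N (None keeps the last).
- robot.dwell(seconds).
- solver.solve_ik(position, orientation): joint angles nearest the present ones, or None.
- robot.observe(): the state.
- viewer.capture(name): name is "scene" or "side" or "wrist"; returns (picture, depth): 384x512x3 uint8, red, green, blue; 384x512 float32, m along the optical axis (not along the pixel's ray), 0 where there is no reading.
- viewer.calibration(name): a dict with "fx", "fy", "cx", "cy" (pixels), "rvec" (rotation vector, rad) and "tvec" (3), from world to camera coordinates, as OpenCV has them; the wrist camera has in their place "T_tool_cam" (4x4, takes a point from camera to tool coordinates, whose origin is the TCP and whose axes are the flange's). Camera axes: x right, y down, z forward; pixel columns grow to the right and rows downward; lengths in m; the calibration is good to about 2 mm. The wrist camera is an equidistant fisheye: a pixel r from the principal point sees the ray r / f radians off the axis. A picture is of the moment at which its call begins: read the wrist's pose just before it. calibration takes no time and is no camera call.
A pose or a line that the arm cannot do raises robot.PlanningError and nothing moves.
- robot.finish_job(): hands the job in, once; it reports no verdict.
Trained networks look in the newest picture that a camera, given by its name, has taken for a name from the list of things; names that differ only in an ending like _2 or _b are one class to them, and where a whole thing is asked for, a point or a joint stands for the part that bears it (a point fixed in the world has none). Each returns a list of dicts, best first, with "p" (0 to 1); they miss things now and then, are a little off and sometimes report something else, mostly with a low value. They report only what shows in the picture. A call takes as long as a camera call.
- viewer.outline_of(camera, query): "pixels" (384x512 bool, what is visible of it) and "bbox" ([left, top, right, bottom] in pixels, round what is visible of it).
The state is a dict: "t": time; "q": joint angles; "qd": joint speeds; "tau": joint torques, N m; "position": TCP position; "tool_rot": TCP orientation; "contact_force": force on the tool from outside, world axes, zero at the start; "ft_torque": the same for the moment, N m; "grip_width": finger opening in m.
Only numpy, scipy, OpenCV 4.12 (cv2) and the standard library are available. Lean on these libraries where they do the work, as an engineer would, in place of code of your own. Each camera call takes 0.05 s, during which the arm holds its last target.

## Working session

There is one attempt and no reset: what is moved stays moved. The work goes in short steps, each a Python script; the robot and the scene stay as the last script left them, time stands still between calls to the robot, and variables do not carry over. Pictures are saved under pics/ and viewed, and the job is handed in when it is done.

```bash
ls; mkdir -p pics; python3 - <<'E'
from plant import robot, viewer
import cv2,numpy as np
s=robot.observe();print(s['t'],s['position'],s['grip_width'],robot.hold_point_z)
for n in ("scene","side"):
    p,d=viewer.capture(n);cv2.imwrite(f"pics/{n}0.png",p[:,:,::-1]);np.savez(f"{n}0.npz",p=p,d=d)
    print(n,viewer.calibration(n))
    for q in ("holder","swing_arm","knob"):
        for o in viewer.outline_of(n,q): print(q,round(o['p'],2),o['bbox'],o['pixels'].sum())
print(viewer.calibration("wrist"))
a=cv2.imread("pics/scene0.png");print(robot.observe()['t'])
E
```

```text
pics
0.0 [ 0.18558884 -0.64825236  0.23739483] 0.08856167947305102 0.0187
scene {'fx': 380.62337753089554, 'fy': 380.62337753089554, 'cx': 259.298835207818, 'cy': 191.01921771165703, 'rvec': array([ 1.7637578 ,  1.41393108, -0.77139567]), 'tvec': array([-0.08117803, -0.19470832,  1.28453003])}
holder 0.98 [99.8, 231.9, 122.5, 254.1] 499
swing_arm 0.92 [282.9, 190.9, 306.7, 240.2] 506
knob 0.79 [285.0, 193.9, 303.4, 242.6] 452
side {'fx': 419.303916465026, 'fy': 419.303916465026, 'cx': 252.5797476618862, 'cy': 183.64265928988115, 'rvec': array([ 2.42967269, -0.10726439,  0.03592645]), 'tvec': array([-0.51252974,  0.05618096,  0.91325466])}
holder 0.56 [258.9, 327.9, 287.1, 360.1] 668
swing_arm 0.92 [246.4, 143.1, 311.8, 166.1] 585
knob 0.57 [244.2, 145.8, 310.0, 166.3] 604
{'fx': 297.3186396354542, 'fy': 297.3186396354542, 'cx': 254.17579140553292, 'cy': 197.87579021128263, 'T_tool_cam': array([[ 1.40947728e-04, -9.54460559e-01, -2.98337094e-01,
         7.79615127e-02],
       [ 9.99999883e-01, -3.65509267e-06,  4.84138098e-04,
         4.17484027e-04],
       [-4.63181169e-04, -2.98337127e-01,  9.54460447e-01,
        -1.47011080e-01],
       [ 0.00000000e+00,  0.00000000e+00,  0.00000000e+00,
         1.00000000e+00]])}
0.4
```

View pics/scene0.png

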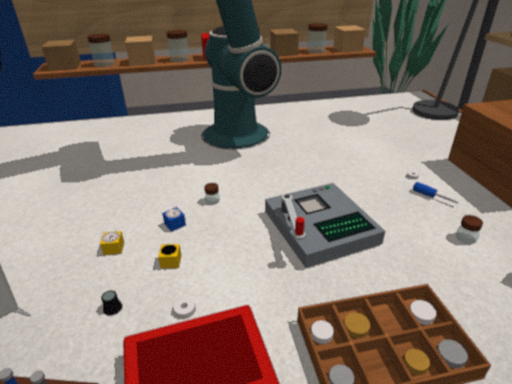

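View pics/side0.png

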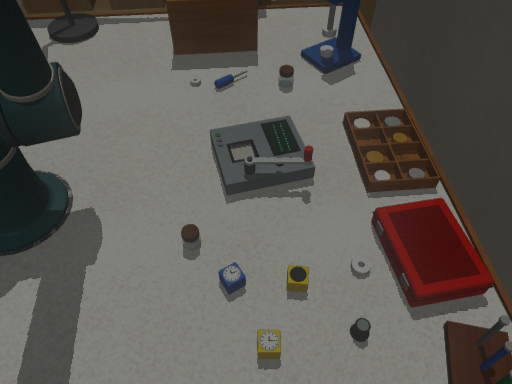

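```bash
cat > h.py <<'E'
import numpy as np,cv2
from plant import robot, viewer, solver, open_jaws, close
def pts(n,d):
    c=viewer.calibration(n);R=cv2.Rodrigues(c['rvec'])[0]
    v,u=np.mgrid[:384,:512]
    P=np.stack([(u-c['cx'])/c['fx']*d,(v-c['cy'])/c['fy']*d,d],-1)
    return (P-c['tvec'])@R
def proj(n,X):
    c=viewer.calibration(n);K=np.array([[c['fx'],0,c['cx']],[0,c['fy'],c['cy']],[0,0,1]])
    return cv2.projectPoints(np.float64(X).reshape(-1,1,3),c['rvec'],c['tvec'],K,None)[0][:,0]
E
python3 - <<'E'
from h import *
for n,hb,tb in (("scene",(98,230,126,258),(255,175,390,270)),("side",(255,325,287,362),(200,110,320,200))):
    f=np.load(n+"0.npz");W=pts(n,f['d']);p=f['p'].astype(int)
    l,t,r,b=hb;w=W[t:b,l:r].reshape(-1,3);ok=(f['d'][t:b,l:r].ravel()>0)
    m=ok&(w[:,2]>.029)&(w[:,2]<.039)
    print(n,"holder n",m.sum(),w[m].mean(0),np.median(w[m],0), cv2.minAreaRect((w[m][:,:2]*1000).astype(np.float32)))
    l,t,r,b=tb;w=W[t:b,l:r].reshape(-1,3)
    print('hist',np.histogram(w[:,2],bins=np.arange(-.01,.12,.005)))
    m=(w[:,2]>.034)&(w[:,2]<.046)
    print(" deck",m.sum(),cv2.minAreaRect((w[m][:,:2]*1000).astype(np.float32)))
    m=(w[:,2]>.085)&(w[:,2]<.12); print(" knob",m.sum(),w[m].mean(0))
    q=p[t:b,l:r].reshape(-1,3); m=(w[:,2]>.022)&(w[:,2]<.038)&(q.min(1)>150)
    print(" wellfloor",m.sum(),w[m].mean(0))
    img=p.astype(np.uint8)[t:b,l:r]; cv2.imwrite(f"pics/{n}crop.png",cv2.resize(img[:,:,::-1],None,fx=4.4,fy=4.4,interpolation=cv2.INTER_CUBIC))
E
```

```text
scene holder n 244 [ 0.51686633 -0.34314577  0.03287082] [ 0.51819519 -0.34301544  0.0331381 ] ((513.7457275390625, -343.5762939453125), (37.44269943237305, 40.865867614746094), 84.9892349243164)
hist (array([   0, 5882,  666,  210,  215,  222,  218,  391,  288, 3455,  688,
          9,    9,    7,    8,   41,  184,  114,   15,   20,   21,   19,
         22,   48,    6]), array([-0.01 , -0.005,  0.   ,  0.005,  0.01 ,  0.015,  0.02 ,  0.025,
        0.03 ,  0.035,  0.04 ,  0.045,  0.05 ,  0.055,  0.06 ,  0.065,
        0.07 ,  0.075,  0.08 ,  0.085,  0.09 ,  0.095,  0.1  ,  0.105,
        0.11 ,  0.115]))
 deck 4198 ((543.6843872070312, 104.67894744873047), (208.00692749023438, 187.4940948486328), 10.278131484985352)
 knob 136 [0.64171723 0.02038944 0.10043641]
 wellfloor 124 [0.49563082 0.10105522 0.02940776]
side holder n 525 [ 0.51130232 -0.34513873  0.03442126] [ 0.51140182 -0.34547958  0.03445856] ((511.7711181640625, -344.1405029296875), (37.332984924316406, 36.53658676147461), 84.68184661865234)
hist (array([   4, 3163, 1696,  130,  142,  140,  154,  266,  322, 2474, 1573,
         18,   16,   18,   17,   66,  204,  231,   18,   10,   17,   13,
         14,   38,   12]), array([-0.01 , -0.005,  0.   ,  0.005,  0.01 ,  0.015,  0.02 ,  0.025,
        0.03 ,  0.035,  0.04 ,  0.045,  0.05 ,  0.055,  0.06 ,  0.065,
        0.07 ,  0.075,  0.08 ,  0.085,  0.09 ,  0.095,  0.1  ,  0.105,
        0.11 ,  0.115]))
 deck 4090 ((541.1701049804688, 104.73548126220703), (206.12643432617188, 189.3130340576172), 10.182811737060547)
 knob 104 [0.63347396 0.01865193 0.10165258]
 wellfloor 0 [nan nan nan]<stdin>:13: RuntimeWarning: Mean of empty slice.
  ret = um.true_divide(
```

```bash
python3 - <<'E'
from h import *
a=np.deg2rad(10.23);ux=np.array([np.cos(a),np.sin(a)]);uy=np.array([-ux[1],ux[0]])
C=np.array([.5424,.1047])-.0425*ux; print("well",C)
def w(x,y,z): return np.r_[C+x*ux+y*uy,z]
sq=lambda x0,x1,y0,y1,z:[w(x0,y0,z),w(x1,y0,z),w(x1,y1,z),w(x0,y1,z)]
out=[]
for n,tb in (("scene",(255,175,390,270)),("side",(200,110,330,200))):
    im=cv2.resize(cv2.imread(f"pics/{n}0.png"),None,fx=4,fy=4,interpolation=cv2.INTER_CUBIC)
    for P,c in ((sq(-.06,.145,-.092,.092,.04),(0,255,0)),(sq(-.026,.026,-.026,.026,.04),(0,0,255)),(sq(-.026,.026,-.026,.026,.03),(255,0,255)),([w(0,-.065,.04),w(0,-.065,.09)],(255,255,0))):
        cv2.polylines(im,[np.int32(proj(n,P)*4+2)],True,c,1)
    l,t,r,b=tb;out.append(im[t*4:b*4,l*4:r*4])
for i,o in enumerate(out): cv2.imwrite(f"pics/ov{i}.png",o)
f=np.load("side0.npz");W=pts("side",f['d'])
L=(W[...,:2]-C);lx=L@ux;ly=L@uy;m=(np.hypot(lx,ly+.065)<.012)
print("pivot z",np.sort(W[m][:,2])[-5:])
m=(W[...,2]>.066)&(W[...,2]<.079)&(np.abs(lx)<.2)&(abs(ly)<.15);print("arm",m.sum(),np.polyfit(lx[m],ly[m],1),lx[m].min(),lx[m].max())
E
```

```text
well [0.50057563 0.097152  ]
pivot z [0.08060002 0.08064259 0.08084463 0.08085737 0.08178904]
arm 490 [-0.27422832 -0.06769511] -0.013691625330562823 0.13062520409184547
```

View pics/ov0.png

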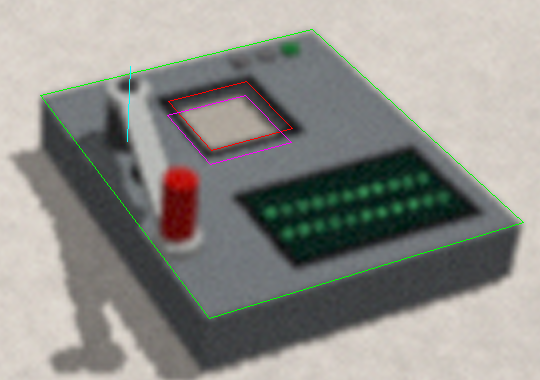

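View pics/ov1.png

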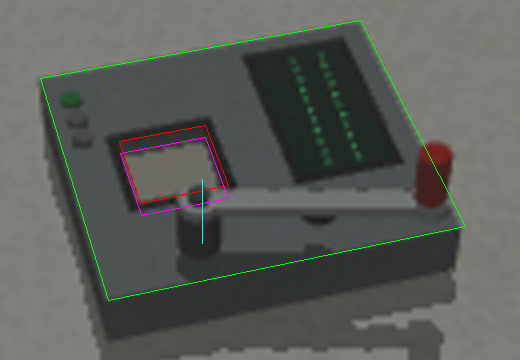

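```bash
cat >> h.py <<'E'
TA=np.deg2rad(10.23);ux=np.array([np.cos(TA),np.sin(TA)]);uy=np.array([-ux[1],ux[0]])
C=np.array([.5006,.0972])
def w(x,y,z): return np.r_[C+x*ux+y*uy,z]
def R(deg):
    t=np.deg2rad(deg);y=np.array([np.cos(t),np.sin(t),0]);z=np.array([0,0,-1.]);return np.c_[np.cross(y,z),y,z]
E
python3 - <<'E'
from h import *
print(np.round(robot.observe()['tool_rot'],3))
for d in (0,180):
    print(d,solver.solve_ik([.5125,-.344,.1],R(-5.3+d)),solver.solve_ik(w(0,0,.15),R(10.2+d)))
# knob arc, jaw tangential: tangent at q is (cos q,-sin q) local => angle = 10.2-q
for q in (1.84,.9,0):
  for d in (0,180):
    print(q,d,solver.solve_ik(w(.125*np.sin(q),-.065+.125*np.cos(q),.081),R(10.23-np.rad2deg(q)+d)))
E
```

```text
[[ 0.961  0.275 -0.   ]
 [ 0.275 -0.961  0.   ]
 [-0.    -0.    -1.   ]]
0 [-6.31499403e-01  2.75386460e-01  1.86019850e+00 -4.44089210e-16
  1.00600769e+00 -5.38996953e-01] [ 1.42932851e-01  2.63565697e-02  2.04578810e+00 -4.44089210e-16
  1.06944799e+00 -3.50907331e-02]
180 None None
1.84 0 [-4.68635258e-03  3.30092947e-01  1.82795805e+00 -4.44089210e-16
  9.83541658e-01  1.65676646e+00]
1.84 180 [-4.68635258e-03  3.30092947e-01  1.82795805e+00 -4.44089210e-16
  9.83541658e-01 -1.48482619e+00]
0.9 0 [ 1.69578412e-01  2.81368500e-01  1.89272461e+00 -4.44089210e-16
  9.67499544e-01  8.91031230e-01]
0.9 180 [ 1.69578412e-01  2.81368500e-01  1.89272461e+00 -4.44089210e-16
  9.67499544e-01 -2.25056142e+00]
0 0 [ 2.60271888e-01  1.17726674e-01  2.09246767e+00 -4.44089210e-16
  9.31398310e-01  8.17247055e-02]
0 180 None
```

```bash
python3 - <<'E'
from h import *
robot.movep([.5125,-.344,.12],R(-5.3))
s=robot.observe();p,d=viewer.capture("wrist");cv2.imwrite("pics/wrist1.png",p[:,:,::-1])
print(s['t'],s['position'])
c=viewer.calibration("wrist");T=np.linalg.inv(c['T_tool_cam'])
def wp(X):
    t=s['tool_rot'].T@(np.array(X)-s['position']);x=T[:3,:3]@t+T[:3,3]
    r=np.hypot(x[0],x[1]);th=np.arctan2(r,x[2]);return np.array([c['cx'],c['cy']])+c['fx']*th*x[:2]/r
Rh=R(-5.3)
im=cv2.imread("pics/wrist1.png")
for z,col in ((.034,(0,0,255)),(0,(255,0,255))):
    P=[wp(np.array([.5125,-.344,z])+Rh[:,0]*a*.019+Rh[:,1]*b*.019) for a,b in ((1,1),(1,-1),(-1,-1),(-1,1))]
    print(np.round(P)); cv2.polylines(im,[np.int32(P)],True,col,1)
cv2.imwrite("pics/wrist1o.png",im)
E
```

```text
2.0917 [ 0.51237412 -0.34517927  0.12052532]
[[277. 179.]
 [230. 179.]
 [231. 222.]
 [276. 222.]]
[[274. 170.]
 [233. 170.]
 [233. 209.]
 [273. 209.]]
```

View pics/wrist1o.png

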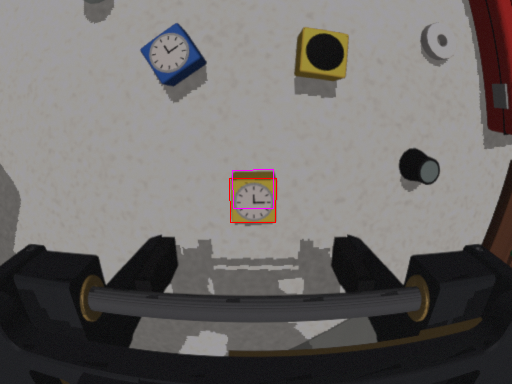

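The wrist view shows the yellow dial holder at about (253, 200). The projected outline fits it within a pixel, and the blue and empty blocks are well clear, so I'm grasping it.

```bash
python3 - <<'E'
from h import *
robot.move_straight([.5125,-.344,.0130],vel=.12)
s=robot.observe();print(s['t'],s['position'],s['contact_force'])
close(20)
s=robot.observe();print(s['t'],s['position'],s['contact_force'],s['grip_width'])
robot.move_straight([.5125,-.344,.13],vel=.15)
s=robot.observe();print(s['t'],s['position'],s['contact_force'],s['grip_width'])
p,d=viewer.capture("wrist");cv2.imwrite("pics/wrist2.png",p[:,:,::-1])
robot.movep(w(0,0,.13),R(10.23))
s=robot.observe();print(s['t'],s['position'],w(0,0,.13),s['contact_force'],s['grip_width'])
for n in ("wrist","side","scene"):
    p,d=viewer.capture(n);cv2.imwrite(f"pics/{n}3.png",p[:,:,::-1]);np.savez(n+"3.npz",p=p,d=d)
a=cv2.imread("pics/side3.png")[90:210,190:340];b=cv2.imread("pics/scene3.png")[140:260,250:400]
cv2.imwrite("pics/c3.png",cv2.resize(np.vstack([a,b]),None,fx=2.4,fy=2.4,interpolation=cv2.INTER_CUBIC))
E
```

```text
3.1833 [ 0.51320767 -0.3445426   0.01385432] [ 0.22654812 -0.26203638 -0.45583536]
3.9917 [ 0.51244091 -0.34396988  0.01296443] [-0.36329193 -0.1567299   0.78596967] 0.03804776701459668
4.925 [ 0.5117686  -0.34348314  0.12885179] [-0.34346057  0.63737499 -1.29898382] 0.037951403034647724
6.6 [0.50103622 0.09653011 0.13003887] [0.5006 0.0972 0.13  ] [ 0.45827979 -0.29943687 -0.63962189] 0.037810473036080344
```

View pics/wrist3.png

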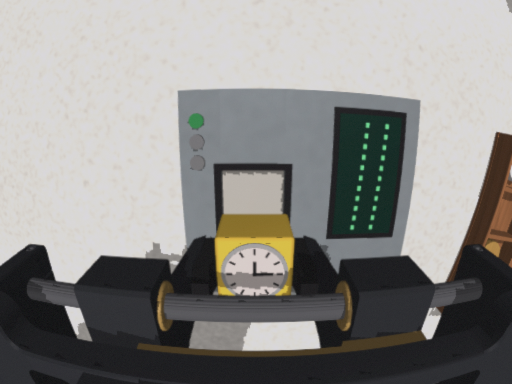

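View pics/c3.png

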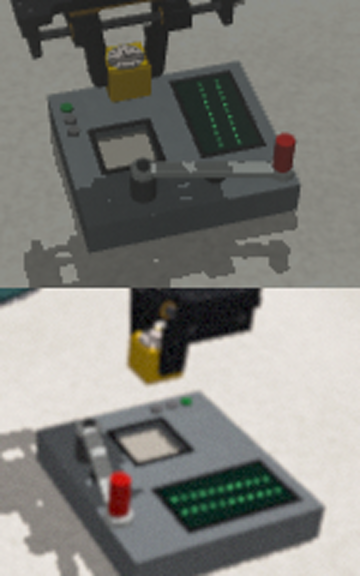

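The holder is in the jaws above the well (wrist: holder at (255, 250), well frame spanning columns 215 to 292). I'll check the well pose in the wrist view before lowering.

```bash
python3 - <<'E'
from h import *
s=robot.observe();c=viewer.calibration("wrist");T=np.linalg.inv(c['T_tool_cam'])
def wp(X):
    t=s['tool_rot'].T@(np.array(X)-s['position']);x=T[:3,:3]@t+T[:3,3]
    r=np.hypot(x[0],x[1]);th=np.arctan2(r,x[2]);return np.array([c['cx'],c['cy']])+c['fx']*th*x[:2]/r
im=cv2.resize(cv2.imread("pics/wrist3.png"),None,fx=2,fy=2)
def poly(x0,x1,y0,y1,z,col):
    a=np.linspace(0,1,12)[:,None]; q=np.array([[x0,y0],[x1,y0],[x1,y1],[x0,y1],[x0,y0]])
    q=np.vstack([q[i]+(q[i+1]-q[i])*a for i in range(4)])
    cv2.polylines(im,[np.int32([wp(w(u,v,z))*2+1 for u,v in q])],True,col,1)
poly(-.06,.145,-.092,.092,.04,(0,255,0));poly(-.026,.026,-.026,.026,.04,(0,0,255));poly(-.026,.026,-.026,.026,.03,(255,0,255))
cv2.imwrite("pics/w3o.png",im[140:620,300:880])
E
```

```text
(no output)
```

View pics/w3o.png

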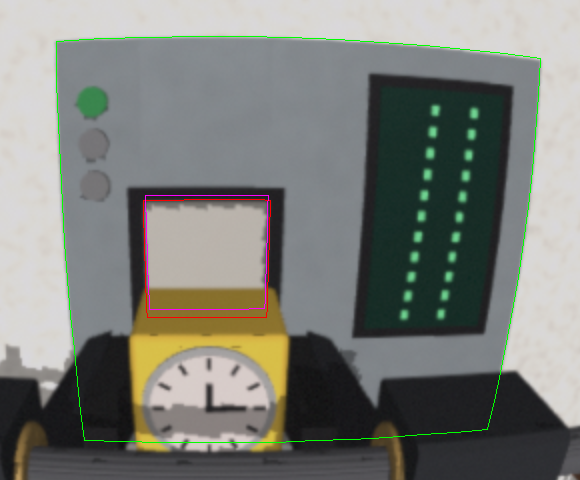

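The projected deck and well match the wrist image to about 1 mm. Lowering.

```bash
python3 - <<'E'
from h import *
robot.move_straight(w(0,0,.06),vel=.12)
robot.move_straight(w(0,0,.0440),vel=.05)
robot.dwell(.1)
s=robot.observe();print(s['t'],s['position'],s['contact_force'],s['grip_width'])
E
```

```text
8.05 [0.50053212 0.09720244 0.04398195] [ 0.07120866 -0.52113323 -0.62926663] 0.03788065589638722
```

```bash
python3 - <<'E'
from h import *
robot.move_straight(w(0,0,.0432),vel=.03)
s=robot.observe();print(s['t'],s['position'],s['contact_force'],s['grip_width'])
open_jaws()
robot.move_straight(w(0,0,.15),vel=.15)
s=robot.observe();print(s['t'],s['position'],s['contact_force'],s['grip_width'])
robot.dwell(.2)
W3={}
for n in ("side","scene"):
    p,d=viewer.capture(n);cv2.imwrite(f"pics/{n}4.png",p[:,:,::-1])
    W=pts(n,d);L=W[...,:2]-C;lx=L@ux;ly=L@uy;z=W[...,2]
    m=(abs(lx)<.035)&(abs(ly)<.035)&(z>.058)&(z<.07)
    print(n,"top n",m.sum(),lx[m].mean(),ly[m].mean(),np.median(z[m]),lx[m].min(),lx[m].max(),ly[m].min(),ly[m].max(), np.round(np.linalg.lstsq(np.c_[lx[m],ly[m],np.ones(m.sum())],z[m],rcond=None)[0],3))
    m=(z>.085)&(z<.113)&(np.hypot(lx-.12,ly+.1)<.03);print(' knob',m.sum(),lx[m].mean(),ly[m].mean())
a=cv2.imread("pics/side4.png")[90:210,190:340];b=cv2.imread("pics/scene4.png")[140:260,250:400]
cv2.imwrite("pics/c4.png",cv2.resize(np.vstack([a,b]),None,fx=2.4,fy=2.4,interpolation=cv2.INTER_CUBIC))
E
```

```text
8.3 [0.50055184 0.09719206 0.0432144 ] [-0.5258611  -0.09395157 -1.22150782] 0.038260992437696796
10.0167 [0.4998498  0.09708851 0.14912346] [0.16247114 0.06235817 0.2402588 ] 0.08818247371157763
side top n 217 -0.0012175248599396221 -0.002816907185152466 0.06377210825345747 -0.020015561902934048 0.018373338059713293 -0.020522726291699576 0.01862451516642179 [0.012 0.051 0.064]
 knob 103 0.1169315772117807 -0.1008382051158773
scene top n 193 0.005676183306200859 -0.0026950510406001764 0.06294205333840788 -0.016508740497803754 0.022678226374303 -0.02086353700527384 0.018629503404413585 [-0.037  0.017  0.063]
 knob 138 0.12525810420233668 -0.10074090484761881
```

View pics/c4.png

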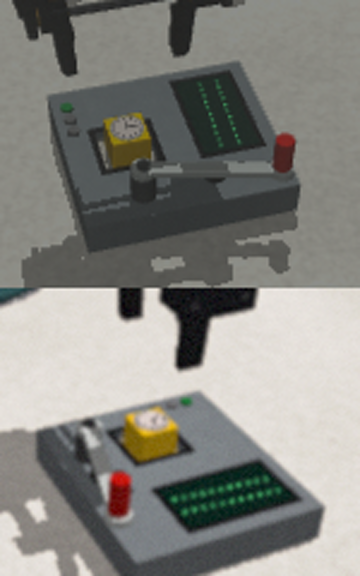

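The holder is seated: its top is at 63 to 64 mm (64 expected), it is centred within a few mm, and the well frame shows all round it. Next is the knob.

```bash
cat >> h.py <<'E'
def kp(q,z,r=.125): return w(r*np.sin(q),-.065+r*np.cos(q),z)
def kr(q): return R(10.23-np.rad2deg(q))
E
python3 - <<'E'
from h import *
q=1.85
robot.movep(kp(q,.16),kr(q))
robot.move_straight(kp(q,.083),vel=.12)
s=robot.observe();print(s['t'],s['position'],s['contact_force'])
close(6)
s=robot.observe();print(s['t'],s['position'],s['contact_force'],s['grip_width'])
p,d=viewer.capture("side");cv2.imwrite("pics/side5.png",p[:,:,::-1])
cv2.imwrite("pics/c5.png",cv2.resize(p[90:210,190:340,::-1],None,fx=4,fy=4,interpolation=cv2.INTER_CUBIC))
E
```

```text
12.6083 [0.63705334 0.02070131 0.08355139] [-0.50579282 -0.52549266  0.63124592]
13.6667 [0.63654996 0.02072749 0.08295553] [ 0.2812784   0.10165143 -1.2527173 ] 0.0176692713558249
```

View pics/c5.png

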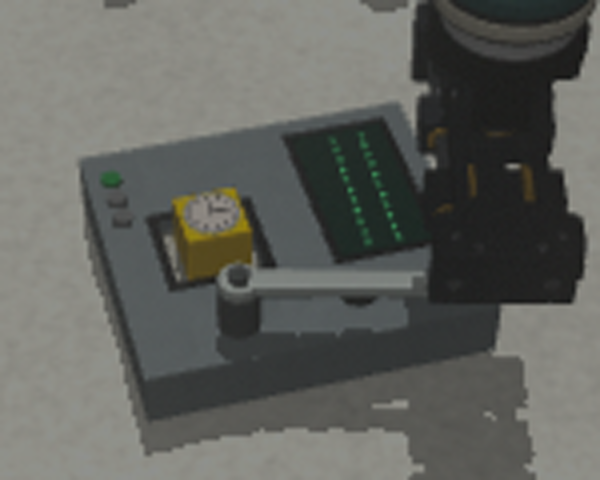

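The grip width is 17.7 mm, so the jaws are on the 18 mm knob. The side view shows the holder still seated at crop position (212, 230). Swinging in arc segments with force checks.

```bash
python3 - <<'E'
from h import *
for q in np.linspace(1.85,.03,14)[1:]:
    robot.move_straight(kp(q,.083),vel=.12,rot=kr(q))
    s=robot.observe();f=s['contact_force'];print(round(s['t'],2),round(q,2),np.round(f,1),round(s['grip_width'],4))
    if np.linalg.norm(f)>20: print("STOP");break
p,d=viewer.capture("side");cv2.imwrite("pics/side6.png",p[:,:,::-1])
cv2.imwrite("pics/c6.png",cv2.resize(p[90:210,190:340,::-1],None,fx=4,fy=4,interpolation=cv2.INTER_CUBIC))
E
```

```text
14.01 1.71 [ 0.4 -0.8  0.1] 0.0173
14.3 1.57 [ 0.8  0.9 -0.7] 0.0176
14.59 1.43 [ 0.3  1.  -0.9] 0.0177
14.88 1.29 [ 0.8  0.6 -1.7] 0.0179
15.18 1.15 [ 0.7  1.8 -2.3] 0.0177
15.47 1.01 [ 1.7  2.  -2.6] 0.0171
15.76 0.87 [ 1.8  2.  -2.2] 0.0177
16.05 0.73 [ 1.4  2.1 -2.5] 0.0177
16.34 0.59 [ 1.9  3.2 -1.4] 0.018
16.63 0.45 [ 0.2  3.2 -0.5] 0.0177
16.93 0.31 [ 0.1  4.6 -0.2] 0.0176
17.22 0.17 [ 0.3  3.1 -0.8] 0.0176
17.51 0.03 [-0.3  2.1 -1.4] 0.0176
```

View pics/c6.png

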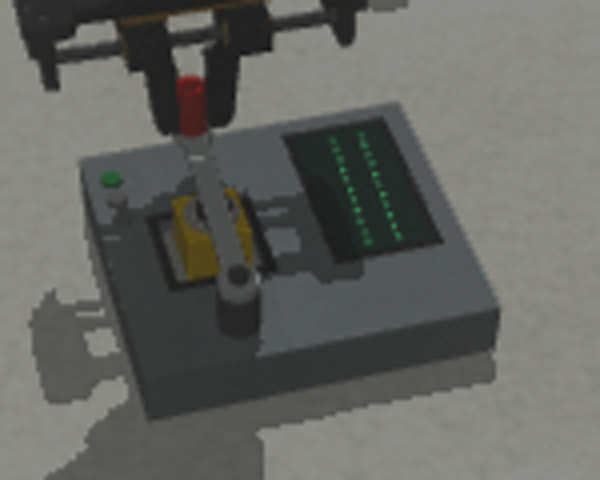

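The arm now lies across the holder with the knob at crop position (192, 105). Nudging to the stop, then releasing and withdrawing.

```bash
python3 - <<'E'
from h import *
for q in (.01,-.005,-.02,-.035):
    robot.move_straight(kp(q,.083),vel=.05,rot=kr(0)); s=robot.observe();f=s['contact_force'];print(q,np.round(f,1),np.dot(f[:2],ux))
    if np.dot(f[:2],ux)>5: break
open_jaws()
s=robot.observe();print(s['t'],s['contact_force'],s['grip_width'])
robot.move_straight(s['position']+[0,0,.13],vel=.15)
robot.dwell(.3)
for n in ("side","scene"):
    p,d=viewer.capture(n);cv2.imwrite(f"pics/{n}7.png",p[:,:,::-1])
    W=pts(n,d);L=W[...,:2]-C;lx=L@ux;ly=L@uy;z=W[...,2]
    m=(abs(lx)<.035)&(abs(ly)<.035)&(z>.058)&(z<.0655)
    print(n,"top",m.sum(),np.median(z[m]),lx[m].min(),lx[m].max(),ly[m].min(),ly[m].max())
    m=(z>.067)&(z<.08)&(abs(lx)<.05)&(abs(ly)<.045);print(' arm',m.sum(),np.polyfit(ly[m],lx[m],1))
    m=(z>.085)&(z<.113)&(np.hypot(lx,ly-.06)<.03);print(' knob',m.sum(),lx[m].mean(),ly[m].mean())
a=cv2.imread("pics/side7.png")[90:210,190:340];b=cv2.imread("pics/scene7.png")[140:260,250:400]
cv2.imwrite("pics/c7.png",cv2.resize(np.vstack([a,b]),None,fx=2.4,fy=2.4,interpolation=cv2.INTER_CUBIC))
print(robot.observe()['t'])
E
```

```text
0.01 [-0.6  1.3 -0.7] -0.38403642943099414
-0.005 [ 0.4  0.8 -0.9] 0.5700629697743289
-0.02 [ 5.5  2.  -6.3] 5.731817659751223
19.4167 [ 0.17810008 -0.22035368  0.51740268] 0.08796000595407935
side top 117 0.06308213263523987 -0.020051084144681323 0.018120046904094574 -0.01999414755131948 0.018227218277015858
 arm 192 [ 0.00592315 -0.00244628]
 knob 93 -0.002083576219891271 0.05654107687296653
scene top 105 0.06236849153697284 0.001612022433603131 0.02296663062298109 -0.02013337181672558 0.01836112740670313
 arm 227 [0.00723479 0.00391903]
 knob 97 0.005307620420405189 0.056542778797088925
20.8333
```

View pics/c7.png

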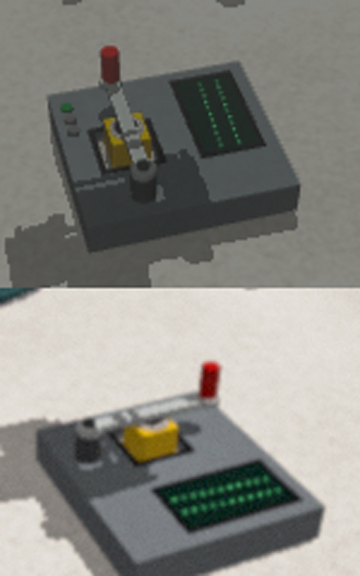

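The arm is at its stop (measured slope about 0.006 rad), the holder is still seated and centred, and the gripper is clear. Handing in.

```bash
python3 -c "
from plant import robot
robot.finish_job();print(robot.observe()['t'])"
```

```text
the job is handed in; nothing more can be done
the job is handed in; nothing more can be done
```

I put the yellow holder with the dial into the tester's well, swung the arm shut by its red knob, let go and backed the gripper off. I handed the job in at about 21 s; the hand-in reports no verdict.

My last checks, from the side and scene cameras:
- **Holder:** its top is 62 to 63 mm above the table, where 64 mm is expected, so it sits on the bottom of the well. Its centre is about 1 mm off the well's centre in the side view. The scene camera sees only part of it under the arm.
- **Arm:** it lies within about 0.01 rad of shut, and I felt the stop at about 6 N.
- **Robot:** the gripper is fully open and about 130 mm above the knob, touching nothing.

The two cameras disagreed by 6 to 7 mm along the tester's x. Each sees a different side of the parts, and that difference leaves both the holder and the arm within tolerance. No check failed.

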